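# Drift resin specimen blocks out of a gang mould and tray them nose to label

### The job

Take the drift from its mat and push every resin specimen block right through its bore, from the side without the landing shelf, until it is clear of the far side and lies on the shelf; there are three or four of them, and the fingers must not touch a block that is still in the mould. Lay the blocks flat in the tray, one to a pocket, every nose pointing to the raised label strip, and lay the drift back on its mat. Leave the dropper bottle, the jar and the slide box alone.

Things in the scene. Friction and masses are not known exactly. Their poses are not given: they have to be found in the camera images.
- mould: Fixed aluminium gang mould; origin on the bench under the middle of the bored block (66 mm in x, 236 in y, 53 high). Four bores run right through along x, at y = -84, -28, 28, 84 mm: 27 mm square, floor 20 mm, axis 33.5 mm above the bench; a 14 mm sight slot in the top over each shows what is in it. Entry side -x, exit side +x (roughly world +y). A block slides with plain friction, about 1 N.
- shelf (a point): Middle of the grey landing shelf on the mould's exit side: flat, 18 mm above the bench, from x = 33 to 138 mm in the mould's frame, 236 mm wide, ending in a stop lip 26 mm above the bench (x 138 to 144). A block pushed out comes to lie here, still in line with its bore.
- block0: Loose amber-beige resin block, 64 mm long, about 45 g; may be absent (None). Origin mid-length on its axis. Body 24 x 24 mm square from x = -32 to +12 mm, then a narrow round nose, 12 mm diameter, from +12 to +32. Any of its four long sides may lie down. Starts inside one of the bores, axis 32 mm above the bench, nose towards either end.
- block0_nose (a point): Centre of the nose end of block0, 32 mm along its +x.
- block1: Loose amber-beige resin block, 64 mm long, about 45 g; may be absent (None). Origin mid-length on its axis. Body 24 x 24 mm square from x = -32 to +12 mm, then a narrow round nose, 12 mm diameter, from +12 to +32. Any of its four long sides may lie down. Starts inside one of the bores, axis 32 mm above the bench, nose towards either end.
- block1_nose (a point): Centre of the nose end of block1, 32 mm along its +x.
- block2: Loose amber-beige resin block, 64 mm long, about 45 g; may be absent (None). Origin mid-length on its axis. Body 24 x 24 mm square from x = -32 to +12 mm, then a narrow round nose, 12 mm diameter, from +12 to +32. Any of its four long sides may lie down. Starts inside one of the bores, axis 32 mm above the bench, nose towards either end.
- block2_nose (a point): Centre of the nose end of block2, 32 mm along its +x.
- block3: Loose amber-beige resin block, 64 mm long, about 45 g; may be absent (None). Origin mid-length on its axis. Body 24 x 24 mm square from x = -32 to +12 mm, then a narrow round nose, 12 mm diameter, from +12 to +32. Any of its four long sides may lie down. Starts inside one of the bores, axis 32 mm above the bench, nose towards either end.
- block3_nose (a point): Centre of the nose end of block3, 32 mm along its +x.
- drift: Loose drift (push rod), 130 mm long, about 0.2 kg. Origin mid-length on its axis. Black handle 24 x 24 mm square from x = -65 to -15 mm; round steel rod, 14 mm diameter, from -15 to the flat tip at +65. Its centre of mass is in the handle, so it lies level. Starts flat on its mat, axis 15 mm above the bench.
- drift_tip (a point): Centre of the drift's flat tip, 65 mm along its +x.
- mat: Fixed brown cork mat for the drift, 200 (x) x 100 (y) x 3 mm thick. Origin at the middle of its underside, on the bench.
- tray: Fixed white tray; origin on the bench under the middle of its pocketed part (96 mm in x, 226 in y, 15 high). Four pockets at y = -81, -27, 27, 81 mm, each 78 mm long (x), 32 wide (y), floor 5 mm above the bench, 10 deep. Along its +x edge (x 48 to 72 mm) runs the raised label strip, 22 mm above the bench. A block in a pocket has its axis 17 mm above the bench.
- dropper: Bystander: loose small white dropper bottle, 28 mm diameter, 70 mm tall, standing; origin at the centre of its base.
- jar: Bystander: loose glass jar with a blue lid, 56 mm diameter, 60 mm tall, standing; origin at the centre of its base.
- slidebox: Bystander: loose cardboard slide box, 80 x 100 x 32 mm; origin at the centre of its underside.
- pocket0 (a point): Centre of the floor of the tray pocket at y = -81 mm.
- pocket1 (a point): Centre of the floor of the tray pocket at y = -27 mm.
- pocket2 (a point): Centre of the floor of the tray pocket at y = 27 mm.
- pocket3 (a point): Centre of the floor of the tray pocket at y = 81 mm.

How it is judged:
By the outcome, as a careful person would: the job done as asked, in the order asked, and still so for the second after the job is handed in, with the robot touching nothing.
Of block0, block1, block2, block3 only 3 to 4 are there at a start; the rules pass over those that are not, and their reading is None.
At some moment in a run one of drift may be knocked a few centimetres aside while the robot is not near it.
Once in a run the grip may slacken for a moment while it holds something.
It also fails if it takes over 210 s, if anything falls off the work surface, if the arm or the gripper's body presses on something with over 40 N, if the wrist force passes 120 N, or if a joint passes its speed limit or range.

### The arm

A 6-joint arm with a two-finger parallel gripper is mounted at the origin on the work surface. World frame = base frame: x ahead of the robot, y to its left, z up, the work surface at z = 0. Lengths are in mm, angles in rad, forces in N, time in s.
With the tool pointing down it reaches from about 300 to 875 mm from the base axis. Payload 4.2 kg.
Tool frame: the origin (TCP) lies midway between the tips of the shut fingers; the grasp point (between the pads) lies 19 mm behind it; z points along the fingers, y is the direction in which the jaws open and shut (so a half turn about z gives the same grasp; the last joint's range is limited). The gripper opens to 85 mm and grips with 20 to 120 N. Pads are 22 mm wide; open, the fingers measure 114 mm over their backs; the gripper's body (76 mm by 85 mm) begins 54 mm behind the grasp point. The pads swing forward as they close: fully open they stand 13 mm farther back than shut.
Start: joints at [-1.211, 0.32, 1.565, -0, 1.257, -0.02], TCP at [213.176, -534.039, 231.338] pointing down, gripper open.
Joint ranges: [-3.11, 3.11], [-0.84, 2.01], [0.21, 2.61], [-1.34, 4.49], [0.05, 2.63], [-2.56, 2.56]. Speed limits (rad/s): [2.57, 2.57, 3.14, 3.14, 3.14, 3.14].

### API

Orientations are given as a rotation vector (axis times angle).
In Python, from cell import r gives the robot as it stands.
- The arm moves only by the tool play_rows, never from a script. Its argument "series" is a list of rows, each a list of 7 numbers: the closure in counts, from 0 (fully open) to 255 (shut), then the shift along the tool's x, y, z in m, then the turn, a rotation vector about the tool's x, y, z in degrees. A call has 1 to 20 rows; each row shifts and turns the commanded pose from where the row before left it, along the tool's axes as they then stand; what a row does not reach is not made up. A row lasts 1/8 s, in which the tool goes at most 62.5 mm and 10.7 degrees, less where a joint would pass 70% of its speed; a pose out of reach is approached as far as the arm can. A call with a gripper value outside its range is refused whole. The fingers move at their own pace and stop on an object; "grip_force" is the grip in N (left out, the last holds). Time passes only in rows, so rows that do not move let the fingers close. It gives the time, the measured TCP pose, the force and the opening at its end, in the units of the state.
- r.state(): the state, without advancing time (a new reading comes with each control period).
- r.capture(name): name is "scene" or "top" or "wrist"; returns (picture, depth): 480x640x3 uint8, red, green, blue; 480x640 float32, mm along the optical axis (not along the pixel's ray), 0 where there is no reading.
- r.calibration(name): a dict with "mtx" (3x3 intrinsics, pixels), "k1" (the pictures are not rectified: a ray, as slopes to the right and down, at radius r is drawn at 1 + k1 r^2 times it, then the intrinsics apply), "view" (4x4, takes a point from world to camera coordinates); the wrist camera has in their place "mount" (4x4, takes a point from camera to tool coordinates, whose origin is the TCP and whose axes are the flange's). Camera axes: x right, y up, looking along -z (the intrinsics and any distortion apply to the point x, -y, -z); pixel columns grow to the right and rows downward; lengths in mm; the calibration is good to about 2 mm. A picture is of the moment at which its call begins: read the wrist's pose just before it. calibration takes no time and is no camera call.
- r.hand_in(): hands the job in, once; it reports no verdict.
The state is a dict: "clock": time; "joints": joint angles; "dq": joint speeds; "joint_efforts": joint torques, N m; "tcp_pos": TCP position; "eef_rot": TCP orientation; "wrist_force": force on the tool from outside, world axes, zero at the start; "moment": the same for the moment, N m; "opening": finger opening in mm.
Only numpy, scipy, OpenCV 4.12 (cv2) and the standard library are available. Lean on these libraries where they do the work, as an engineer would, in place of code of your own. Each camera call takes 0.05 s, during which the arm holds its last target. There are 200 camera calls.

## Working session

There is one attempt and no reset: what is moved stays moved. The work goes in short steps, Python scripts to look and compute and a tool call to move; the robot and the scene stay as the last step left them, time stands still between calls to the robot, and variables do not carry over. Pictures are saved under pics/ and viewed, about 12 in all and at most 16, crops included, and the job is handed in when it is done.

Besides the shell and the picture viewer there is one more tool, called after ">>>" by a JSON object that holds its "api" and its "payload". play_rows: Moves the arm, as the interface text tells. Its arguments: {"type":"object","properties":{"series":{"type":"array","items":{"type":"array","items":{"type":"number"}}},"grip_force":{"type":"number"}},"required":["series"]}

```bash
ls; mkdir -p pics
cat > h.py <<'E'
import numpy as np, cv2
from scipy.spatial.transform import Rotation as R
from cell import r
def cap(n):
    st=r.state(); im,d=r.capture(n); return st,im,d
def save(im,n): cv2.imwrite('pics/'+n,cv2.cvtColor(im,cv2.COLOR_RGB2BGR))
def c2w(n,st=None):
    c=r.calibration(n)
    if 'view' in c: return np.linalg.inv(np.array(c['view']))
    T=np.eye(4);T[:3,:3]=R.from_rotvec(st['eef_rot']).as_matrix();T[:3,3]=st['tcp_pos']
    return T@np.array(c['mount'])
def rays(n,uv):
    c=r.calibration(n);K=np.array(c['mtx'],float);k=c['k1']
    uv=np.atleast_2d(np.array(uv,float));p=np.c_[(uv[:,0]-K[0,2])/K[0,0],(uv[:,1]-K[1,2])/K[1,1]]
    q=p.copy()
    for _ in range(10): q=p/(1+k*(q**2).sum(1,keepdims=True))
    return np.c_[q[:,0],-q[:,1],-np.ones(len(q))]
def onplane(n,uv,z,st=None):
    T=c2w(n,st);d=rays(n,uv)@T[:3,:3].T;o=T[:3,3]
    return o+d*((z-o[2])/d[:,2])[:,None]
def bydepth(n,uv,dep,st=None):
    T=c2w(n,st);return (rays(n,uv)*np.array(dep).reshape(-1,1))@T[:3,:3].T+T[:3,3]
def proj(n,P,st=None):
    c=r.calibration(n);K=np.array(c['mtx']);T=np.linalg.inv(c2w(n,st))
    p=np.atleast_2d(P)@T[:3,:3].T+T[:3,3];s=np.c_[p[:,0],-p[:,1]]/-p[:,2:]
    s=s*(1+c['k1']*(s**2).sum(1,keepdims=True));return s*[K[0,0],K[1,1]]+K[:2,2]
def cloud(n,d,st=None):
    v,u=np.mgrid[:480,:640];P=bydepth(n,np.c_[u.ravel(),v.ravel()],d.ravel(),st).reshape(480,640,3);P[d==0]=np.nan;return P
def rel(st,pos,rot=None):
    """shift in tool axes (m) and turn deg to reach pos (mm), rot matrix"""
    M=R.from_rotvec(st['eef_rot']).as_matrix();s=M.T@(np.array(pos)-st['tcp_pos'])/1000
    t=None if rot is None else np.degrees(R.from_matrix(M.T@rot).as_rotvec())
    return s.round(4),t
E
python3 - <<'E'
from h import *
for n in('top','scene'):
    st,im,d=cap(n);save(im,n+'0.png');np.save(n+'d.npy',d);np.save(n+'i.npy',im)
    T=c2w(n);print(n,T.round(3).tolist(),r.calibration(n)['mtx'],(d==0).mean())
print(r.calibration('wrist'));print(r.state())
E
```

```text
pics
top [[-0.029, 0.992, -0.126, 501.36], [-0.999, -0.031, -0.014, -11.11], [-0.018, 0.126, 0.992, 952.035], [0.0, 0.0, 0.0, 1.0]] [[478.00135032   0.         316.41909017]
 [  0.         478.00135032 249.44259325]
 [  0.           0.           1.        ]] 0.0039713541666666664
scene [[0.147, -0.544, 0.826, 1502.99], [0.989, 0.079, -0.124, -140.74], [0.003, 0.835, 0.55, 656.995], [0.0, 0.0, 0.0, 1.0]] [[519.59338339   0.         318.64249938]
 [  0.         519.59338339 237.41788734]
 [  0.           0.           1.        ]] 0.0037955729166666667
{'mtx': array([[428.83210308,   0.        , 316.11771822],
       [  0.        , 428.83210308, 244.28011443],
       [  0.        ,   0.        ,   1.        ]]), 'k1': -0.09623376481513707, 'mount': array([[ 2.13335249e-04,  9.66015114e-01,  2.58485501e-01,
         6.41961293e+01],
       [ 9.99999975e-01, -1.88985027e-04, -1.19050589e-04,
         9.16252804e-01],
       [-6.61547790e-05,  2.58485520e-01, -9.66015130e-01,
        -1.42684073e+02],
       [ 0.00000000e+00,  0.00000000e+00,  0.00000000e+00,
         1.00000000e+00]])}
{'clock': 0.1, 'joints': array([-1.21093003e+00,  3.20178804e-01,  1.56556065e+00,  9.54924079e-06,
        1.25741569e+00, -1.99838242e-02]), 'dq': array([ 0.00012035, -0.00014875, -0.00316577,  0.00060772,  0.00137147,
        0.00020631]), 'joint_efforts': array([-8.05134405e-04, -4.16407800e+01, -2.34704268e+01, -1.53668320e-04,
        4.90318504e-03,  3.89961428e-06]), 'tcp_pos': array([ 213.05706213, -533.59945746,  230.59318259]), 'eef_rot': array([-3.08358880e+00, -5.92790958e-01,  4.00833251e-04]), 'wrist_force': array([ 0.4562358 , -0.16371844, -0.79617513]), 'moment': array([ 0.0621287 ,  0.06280537, -0.05165082]), 'opening': 85.26844181618826}
```

View pics/top0.png

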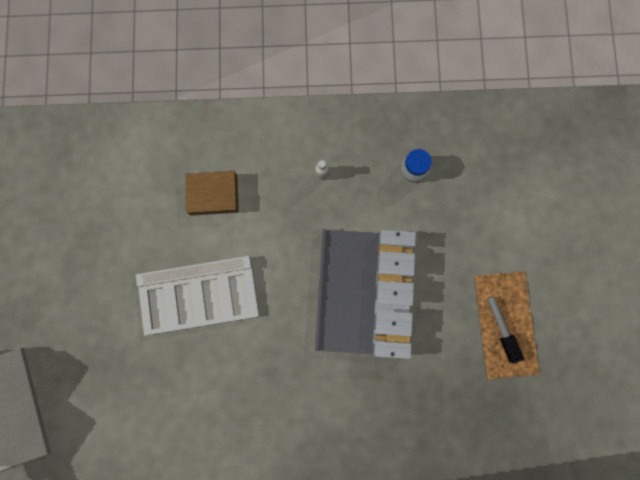

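View pics/scene0.png

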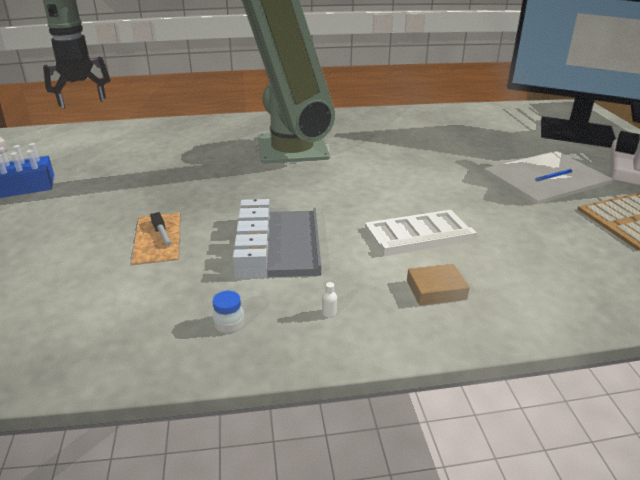

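The top view shows the mould (u≈395, v≈295) with amber in three sight slots (v≈248, 279, 338) and the fourth slot (v≈310) empty. The shelf is to its left, the tray is at (197,297) with the strip up, and the drift is at (505,330) with its handle low. The scene view agrees. Next I measure the poses.

```bash
cat > m.py <<'E'
from h import *
im=np.load('topi.npy');d=np.load('topd.npy');P=cloud('top',d);Z=P[...,2]
def rect(mask,name):
    n,l,s,c=cv2.connectedComponentsWithStats(mask.astype(np.uint8));
    i=1+np.argmax(s[1:,4]);p=P[l==i][:,:2].astype(np.float32)
    b=cv2.minAreaRect(p);print(name,len(p),b,'z',np.nanmedian(Z[l==i]).round(1));return b
v,u=np.mgrid[:480,:640]
hsv=cv2.cvtColor(im,cv2.COLOR_RGB2HSV)
rm=(u>310)&(u<425)&(v>220)&(v<365)
rect(rm&(Z>40)&(Z<70),'mouldtop'); rect(rm&(Z>10)&(Z<22),'shelf'); rect(rm&(Z>10)&(Z<70),'all')
rt=(u>125)&(u<270)&(v>245)&(v<345)
rect(rt&(Z>9)&(Z<40),'tray');rect(rt&(Z>18.5)&(Z<40),'strip')
rd=(u>465)&(u<550)&(v>260)&(v<390)
rect(rd&(hsv[...,1]>90),'matcolour');rect(rd&(hsv[...,2]<45),'handle');rect(rd&(Z>9),'drift')
print('bench z',np.nanmedian(Z[380:440,200:400]))
# bystanders
for n,(a,b,c,e) in dict(jar=(395,440,140,190),drop=(310,332,150,185),box=(180,240,165,220)).items():
    m=(u>a)&(u<b)&(v>c)&(v<e)&(Z>12);rect(m,n)
cv2.imwrite('pics/mould.png',cv2.cvtColor(cv2.resize(im[220:365,310:425],None,fx=5,fy=4,interpolation=cv2.INTER_CUBIC),cv2.COLOR_RGB2BGR))
E
python3 m.py
```

```text
mouldtop 2440 ((577.806396484375, -147.7463836669922), (66.89350891113281, 139.21311950683594), 84.77947235107422) z 52.2
shelf 6836 ((534.7506103515625, -90.1038818359375), (172.95452880859375, 236.43495178222656), 84.70988464355469) z 17.6
all 11549 ((534.9320068359375, -88.04768371582031), (177.44515991210938, 236.476806640625), 84.54144287109375) z 19.2
tray 4641 ((537.9300537109375, 239.15975952148438), (120.37012481689453, 227.10064697265625), 7.681961536407471) z 15.2
strip 1377 ((584.8409423828125, 245.29165649414062), (25.502538681030273, 226.6996612548828), 7.434205532073975) z 21.8
matcolour 4746 ((463.12030029296875, -362.91046142578125), (207.34759521484375, 84.32025146484375), 9.134387016296387) z 2.7
handle 378 ((nan, nan), (0.0, 0.0), 0.0) z 26.2
drift 741 ((455.739013671875, -353.0613708496094), (130.7661590576172, 24.598697662353516), 18.07189178466797) z 22.9
bench z -0.5869105393519476
jar 779 ((777.7476196289062, -198.87684631347656), (52.90463638305664, 52.689170837402344), 17.913541793823242) z 58.3
drop 205 ((774.9966430664062, -13.219121932983398), (22.026805877685547, 26.376068115234375), 6.439010143280029) z 45.5
box 2118 ((741.7903442382812, 209.2377471923828), (81.47608947753906, 100.636962890625), 1.7528352737426758) z 31.1
```

View pics/mould.png

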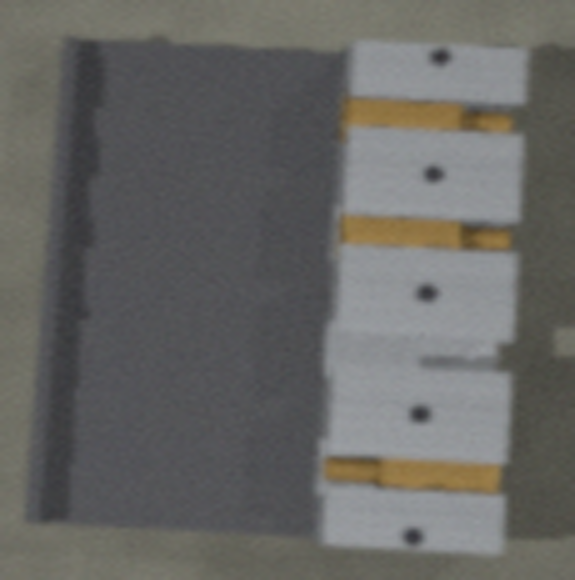

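Mould: origin ≈(530,−143), +x at 84.5°. Blocks sit in bores y=−84 and −28 with noses at the entry, and in y=84 with its nose at the exit. Bore 28 is empty. Tray: origin ≈(526,238), +x at 7.5°. Drift: ≈(456,−353) at 18°. I move above its handle and look.

>>> {"api": "play_rows", "payload": {"series": [[0,0.031,-0.01,0.0125,0,0,0],[0,0.031,-0.01,0.0125,0,0,0],[0,0.031,-0.01,0.0125,0,0,0],[0,0.031,-0.01,0.0125,0,0,0],[0,0.031,-0.01,0.0125,0,0,0],[0,0.031,-0.01,0.0125,0,0,0],[0,0.031,-0.01,0.0125,0,0,0],[0,0.031,-0.01,0.0125,0,0,0],[0,0,0,0,0,0,3.8],[0,0,0,0,0,0,0],[0,0,0,0,0,0,0]]}}

```text
clock: 1.48
tcp_pos: [413.6, -368.0, 131.3]
eef_rot: [3.103, 0.491, -0.0]
wrist_force: [0.4, -0.0, -0.2]
opening: 85.3
```

```bash
cat >> h.py <<'E'
def yaw(st):
    M=R.from_rotvec(st['eef_rot']).as_matrix();return np.degrees(np.arctan2(M[1,0],M[0,0]))
def goto(st,*wps):
    """print tool-frame shifts (m) for waypoints (x,y,z,yaw deg); turn done after shift"""
    p=np.array(st['tcp_pos']);a=yaw(st);print('at',p.round(1),'yaw',round(a,2),'t',round(st['clock'],1),'open',round(st['opening'],1),'F',np.round(st['wrist_force'],1))
    for x,y,z,b in wps:
        c,s=np.cos(np.radians(a)),np.sin(np.radians(a));d=np.array([x,y,z])-p
        print('  shift',np.round([d[0]*c+d[1]*s,d[0]*s-d[1]*c,-d[2]],1),'mm, then turn',round(-((b-a+180)%360-180),1));p=np.array([x,y,z]);a=b
def drift(cam):
    st,im,d=cap(cam);P=cloud(cam,d,st);hsv=cv2.cvtColor(im,cv2.COLOR_RGB2HSV);Z=P[...,2]
    return st,im,P,hsv
E
python3 - <<'E'
from h import *
st,im,P,hsv=drift('wrist');save(im,'w1.png');Z=P[...,2]
m=((Z>11)&(Z<34)).astype(np.uint8)
n,l,s,c=cv2.connectedComponentsWithStats(m)
for i in range(1,n):
    if s[i,4]>1500:
        p=P[l==i];print(s[i],cv2.minAreaRect(p[:,:2].astype(np.float32)),np.median(p[:,2]))
goto(st)
E
```

```text
[   0    0   49  149 3635] ((455.64373779296875, -157.9818115234375), (26.962081909179688, 94.37972259521484), 84.41641998291016) 20.038626220997287
[ 293   50   41  225 6698] ((454.8269958496094, -353.8200378417969), (129.4772186279297, 23.851776123046875), 18.114761352539062) 22.769467919792106
at [ 413.6 -368.   131.3] yaw 17.99 t 1.5 open 85.3 F [ 0.4 -0.  -0.2]
```

View pics/w1.png

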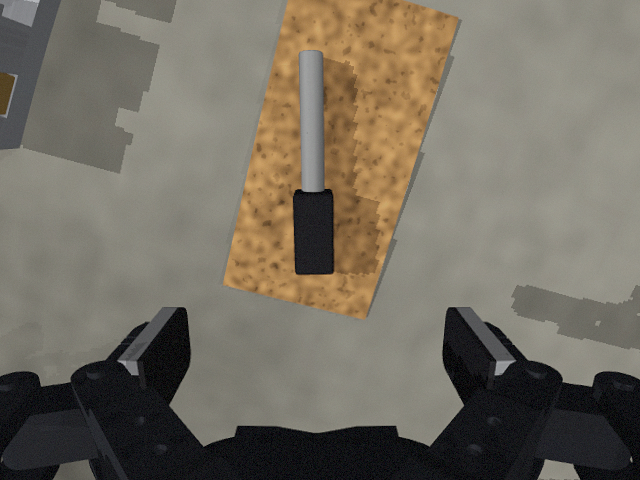

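The wrist view shows the drift at (312,160), handle below (314,232), and agrees with the top view to 1 mm. I descend to TCP z=6 and grip.

>>> {"api": "play_rows", "payload": {"series": [[0,0.0016,-0.0007,0.025,0,0,0],[0,0,0,0.025,0,0,0],[0,0,0,0.025,0,0,0],[0,0,0,0.025,0,0,0],[0,0,0,0.0253,0,0,0],[0,0,0,0,0,0,0],[255,0,0,0,0,0,0],[255,0,0,0,0,0,0],[255,0,0,0,0,0,0],[255,0,0,0,0,0,0],[255,0,0,0,0,0,0],[255,0,0,0,0,0,0],[255,0,0,0,0,0,0],[255,0,0,0,0,0,0]], "grip_force": 70}}

```text
clock: 3.28
tcp_pos: [415.5, -367.0, 7.0]
eef_rot: [3.102, 0.49, 0.001]
wrist_force: [-1.1, 0.2, 6.2]
opening: 22.2
```

Run:
```python
from h import *
goto(r.state())
```

```text
at [ 415.5 -367.     7. ] yaw 17.97 t 3.3 open 22.2 F [-1.1  0.2  6.2]
```

>>> {"api": "play_rows", "payload": {"series": [[255,0,0,-0.02,0,0,0],[255,0,0,-0.025,0,0,0],[255,0,0,-0.025,0,0,0],[255,0,0,-0.024,0,0,0],[255,0,0,0,0,0,-9.5],[255,0,0,0,0,0,-9.5],[255,0,0,0,0,0,-9.5],[255,0,0,0,0,0,-9.5],[255,0,0,0,0,0,-9.5],[255,0,0,0,0,0,-9.5],[255,0,0,0,0,0,-9.5],[255,0.0336,0.004,0,0,0,0],[255,0.0336,0.004,0,0,0,0],[255,0,0,0.025,0,0,0],[255,0,0,0.025,0,0,0],[255,0,0,0.026,0,0,0],[255,0,0,0,0,0,0],[255,0,0,0,0,0,0]]}}

```text
clock: 5.52
tcp_pos: [430.0, -300.9, 24.6]
eef_rot: [2.325, 2.111, 0.0]
wrist_force: [-0.0, -0.3, -0.7]
opening: 22.3
```

Run:
```python
from h import *
st,im,P,hsv=drift('wrist');save(im,'w2.png');goto(st)
Z=P[...,2];np.save('P.npy',P)
# in mould frame
O=np.array([529.6,-143.3]);a=np.radians(84.5);q=P[...,:2]-O
X=q@[np.cos(a),np.sin(a)];Y=q@[-np.sin(a),np.cos(a)]
def rep(m,n):
    print(n,m.sum(),[np.percentile(v[m],[1,50,99]).round(1) for v in (X,Y,Z)])
m=(np.abs(Y-84)<20)&(X<-38)&(X>-75)&(Z>36)&(Z<45);rep(m,'rod')
for lo in (-75,-65,-58,-52): rep(m&(X>lo)&(X<lo+6),lo)
am=(hsv[...,0]>8)&(hsv[...,0]<25)&(hsv[...,1]>100)&(X>-40)&(Z>25)
rep(am&(abs(Y-84)<20),'amber')
t=(Z>48)&(Z<58)
rep(t,'top');rep(t&(X<-25),'topnearentry')
v,u=np.where(m);print('rod px',u.min(),u.max(),v.min(),v.max())
```

```text
at [ 430.  -300.9   24.6] yaw 84.46 t 5.5 open 22.3 F [-0.  -0.3 -0.7]
rod 1305 [array([-74.9, -70.7, -66.4]), array([79.7, 85.6, 91.6]), array([36.1, 38.5, 40.6])]
-75 915 [array([-74.9, -72. , -69.1]), array([80. , 85.6, 91.6]), array([36.1, 38.5, 40.6])]Traceback (most recent call last):
  File "<stdin>", line 10, in <module>
  File "<stdin>", line 8, in rep
    return _quantile_unchecked(
        a, q, axis, out, overwrite_input, method, keepdims, weights)
    return _ureduce(a,
                    func=_quantile_ureduce_func,
    ...<5 lines>...
                    overwrite_input=overwrite_input,
                    method=method)
    r = func(a, **kwargs)
    result = _quantile(arr,
                       quantiles=q,
    ...<2 lines>...
                       out=out,
                       weights=wgt)
    slices_having_nans = np.isnan(arr[-1, ...])
                                  ~~~^^^^^^^^^
IndexError: index -1 is out of bounds for axis 0 with size 0
```

View pics/w2.png

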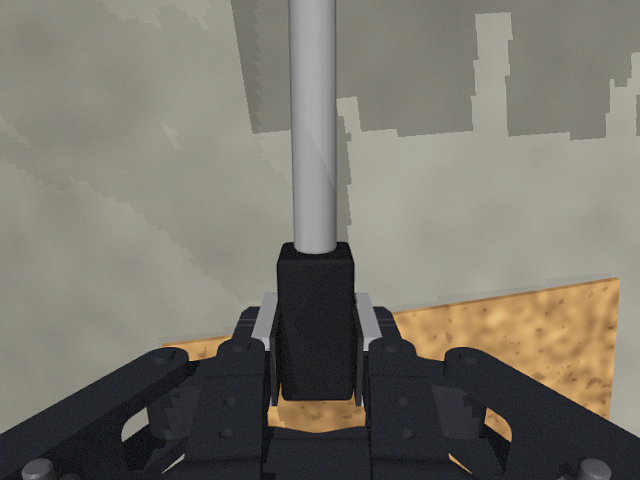

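```bash
cat >> h.py <<'E'
O=np.array([529.6,-143.3]);A=np.radians(84.5)
def mf(P):
    q=P[...,:2]-O;return q@[np.cos(A),np.sin(A)],q@[-np.sin(A),np.cos(A)]
def mw(X,Y): return O+X*np.array([np.cos(A),np.sin(A)])+Y*np.array([-np.sin(A),np.cos(A)])
E
python3 - <<'E'
from h import *
st,im,P,hsv=drift('top');X,Y=mf(P);Z=P[...,2]
m=(abs(Y-84)<16)&(X<-38)&(X>-85)&(Z>25)&(Z<45)
for lo in range(-85,-40,6):
    k=m&(X>lo)&(X<=lo+6)
    if k.sum()>3: print(lo,k.sum(),Y[k].min().round(1),Y[k].max().round(1),np.median(Z[k]).round(1))
print('tip',np.percentile(X[m],99))
# mould top edges this camera: holes/walls
for x in (-20,0,20):
    k=(abs(X-x)<4)&(Z>48)&(Z<58);
    h,_=np.histogram(Y[k],bins=np.arange(-126,128,2));print(x,''.join('#' if a>0 else '.' for a in h))
p=proj('top',np.array([[*mw(-40,84),33.]]))[0].astype(int);print(p)
c=im[p[1]-50:p[1]+50,p[0]-80:p[0]+70];save(cv2.resize(c,None,fx=5,fy=5),'t2.png')
E
```

```text
-85 27 77.1 90.1 37.1
-79 26 77.4 90.9 38.2
-73 24 77.7 91.1 37.8
-67 21 78.1 89.5 37.3
-61 13 78.5 89.9 34.4
tip -59.67178402567931
-20 ....##############......######################.......#####################......######################......##############....
0 ....##############......######################......######################......######################......###############...
20 ...###############.......#####################......######################......#####################.......##############....
[412 339]
```

View pics/t2.png

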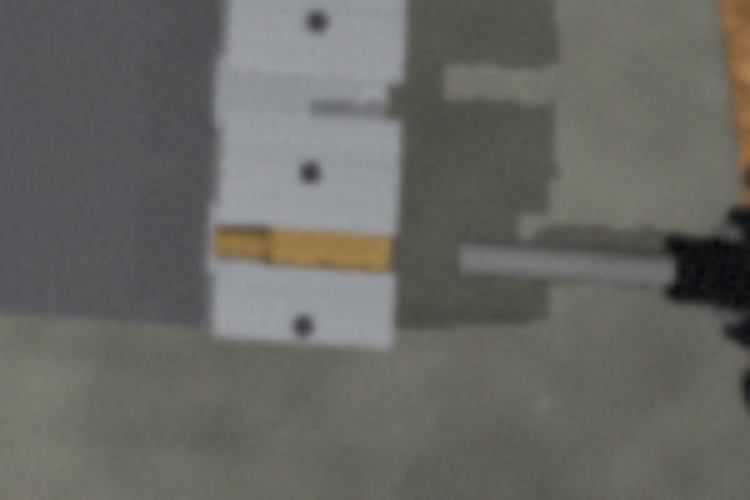

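>>> {"api": "play_rows", "payload": {"series": [[255,0.011,0,0,0,0,0],[255,0.011,0,0,0,0,0],[255,0.011,0,0,0,0,0],[255,0.011,0,0,0,0,0],[255,0.011,0,0,0,0,0],[255,0.011,0,0,0,0,0],[255,0.011,0,0,0,0,0],[255,0.011,0,0,0,0,0],[255,0.01,0,0,0,0,0],[255,0.005,0,0,0,0,0],[255,0,0,0,0,0,0]]}}

```text
clock: 7.0
tcp_pos: [439.6, -197.7, 24.0]
eef_rot: [2.326, 2.112, -0.0]
wrist_force: [0.1, 0.4, -3.3]
opening: 23.3
```

```bash
cat > chk.py <<'E'
from h import *
goto(r.state())
st,im,P,hsv=drift('top');X,Y=mf(P);Z=P[...,2]
m=(X>20)&(X<140)&(abs(Y)<115)&(hsv[...,0]>8)&(hsv[...,0]<25)&(hsv[...,1]>90)&(Z>22)
n,l,s,c=cv2.connectedComponentsWithStats(m.astype(np.uint8))
for i in range(1,n):
    if s[i,4]<15: continue
    k=l==i;b=k&(Z>38)
    rc=cv2.minAreaRect(P[k][:,:2].astype(np.float32))
    print('amber n',s[i,4],'X',np.percentile(X[k],[2,98]).round(1),'Y',np.percentile(Y[k],[2,50,98]).round(1),'Z',np.percentile(Z[k],[5,50,95]).round(1),'rect',np.round(rc[0],1),np.round(rc[1],1),round(rc[2],1),
      'body X',np.percentile(X[b],[2,98]).round(1) if b.any() else None)
E
python3 chk.py
```

```text
at [ 439.6 -197.7   24. ] yaw 84.49 t 7.0 open 23.3 F [ 0.1  0.4 -3.3]
amber n 46 X [20.4 33.2] Y [-90.1 -85.2 -79.9] Z [40.3 43.4 45.1] rect [ 617.  -124.8] [13.3 10.2] 87.2 body X [20.4 33.3]
amber n 43 X [20.8 31.4] Y [-34.3 -28.5 -22.7] Z [34.8 43.  45.5] rect [ 560.6 -120. ] [10.6 11.8] 86.4 body X [20.8 30.7]
amber n 369 X [ 46.5 106.1] Y [72.5 83.9 95.4] Z [33.1 41.2 44.1] rect [453.4 -58.7] [63.8 23.7] 83.8 body X [45.8 88.6]
```

>>> {"api": "play_rows", "payload": {"series": [[255,-0.0345,0,0,0,0,0],[255,-0.0345,0,0,0,0,0],[255,-0.0345,0,0,0,0,0],[255,0,0,0,0,0,0],[255,0,0.0373,0,0,0,0],[255,0,0.0373,0,0,0,0],[255,0,0.0373,0,0,0,0],[255,0,0,0,0,0,0],[255,0,0,0,0,0,0]]}}

```text
clock: 8.18
tcp_pos: [539.7, -310.9, 23.4]
eef_rot: [-2.324, -2.11, 0.001]
wrist_force: [-0.5, -0.3, -2.6]
opening: 22.2
```

```bash
cat > rod.py <<'E'
from h import *
import sys
y0=float(sys.argv[1]);goto(r.state())
st,im,P,hsv=drift('top');X,Y=mf(P);Z=P[...,2]
m=(abs(Y-y0)<18)&(X<-38)&(X>-82)&(Z>20)&(Z<50)
for lo in range(-82,-40,6):
    k=m&(X>lo)&(X<=lo+6)
    if k.sum()>3: print(lo,k.sum(),Y[k].min().round(1),Y[k].max().round(1),np.percentile(Z[k],[10,50,90]).round(1))
print('tip',np.percentile(X[m],99))
E
python3 rod.py -28; python3 chk.py
```

```text
at [ 539.7 -310.9   23.4] yaw 84.49 t 8.2 open 22.2 F [-0.5 -0.3 -2.6]
-82 24 -32.7 -19.0 [30.7 35.4 38.2]
-76 22 -32.1 -20.1 [33.6 37.7 39.4]
-70 21 -31.4 -19.9 [34.8 36.9 38.2]
-64 27 -31.3 -19.4 [29.9 35.9 38.2]
tip -58.996741282600816
at [ 539.5 -311.    23.5] yaw 84.46 t 8.2 open 22.6 F [ 0.1  0.6 -2.7]
amber n 47 X [20.1 33.4] Y [-90.2 -84.5 -79.9] Z [40.1 43.6 45.7] rect [ 616.9 -124.9] [13.7 10.1] 87.7 body X [20.1 33.3]
amber n 44 X [20.8 31.6] Y [-34.2 -28.5 -22.8] Z [35.6 43.  44.9] rect [ 560.5 -119.9] [10.9 11.7] 85.2 body X [20.8 30.6]
amber n 372 X [ 46.  106.1] Y [72.5 84.  95.3] Z [32.9 40.9 43.8] rect [453.2 -58.8] [64.  23.8] 84.8 body X [45.5 88.3]
```

>>> {"api": "play_rows", "payload": {"series": [[255,0.002,0.0024,-0.001,0,0,0],[255,0.011,0,0,0,0,0],[255,0.011,0,0,0,0,0],[255,0.011,0,0,0,0,0],[255,0.011,0,0,0,0,0],[255,0.011,0,0,0,0,0],[255,0.011,0,0,0,0,0],[255,0.011,0,0,0,0,0],[255,0.011,0,0,0,0,0],[255,0.009,0,0,0,0,0],[255,0.005,0,0,0,0,0],[255,0,0,0,0,0,0]]}}

```text
clock: 9.78
tcp_pos: [553.4, -208.2, 25.0]
eef_rot: [2.326, 2.112, -0.0]
wrist_force: [0.4, -0.2, -1.8]
opening: 22.6
```

```bash
python3 chk.py
```

```text
at [ 553.4 -208.2   25. ] yaw 84.49 t 9.8 open 22.6 F [ 0.4 -0.2 -1.8]
amber n 46 X [20.1 33.2] Y [-90.2 -85.9 -80. ] Z [40.5 43.2 45.9] rect [ 616.8 -125. ] [13.2 10.3] 85.1 body X [20.1 33.2]
amber n 356 X [ 48.5 108. ] Y [-39.  -27.5 -15.8] Z [33.2 41.  43.6] rect [564.4 -68.6] [62.4 24. ] 84.2 body X [ 66.2 108.1]
amber n 370 X [ 46.4 106.1] Y [72.5 84.  95.3] Z [33.3 40.9 44. ] rect [453.1 -58.7] [63.9 23.6] 85.6 body X [46.4 88.4]
```

>>> {"api": "play_rows", "payload": {"series": [[255,-0.035,0,0,0,0,0],[255,-0.035,0,0,0,0,0],[255,-0.035,0,0,0,0,0],[255,0,0,0,0,0,0],[255,0,0.0275,0,0,0,0],[255,0,0.0275,0,0,0,0],[255,0,0,0,0,0,0],[255,0,0,0,0,0,0]]}}

```text
clock: 10.82
tcp_pos: [597.1, -317.6, 24.5]
eef_rot: [-2.324, -2.111, 0.001]
wrist_force: [0.2, -0.5, -2.8]
opening: 22.4
```

```bash
python3 rod.py -84
```

```text
at [ 597.1 -317.6   24.5] yaw 84.48 t 10.8 open 22.4 F [ 0.2 -0.5 -2.8]
-82 22 -90.6 -76.6 [32.8 36.2 39.2]
-76 22 -90.1 -76.4 [34.4 37.7 39.6]
-70 21 -89.4 -77.6 [35.  37.2 40. ]
-64 20 -89.3 -77.3 [32.2 36.5 39.4]
tip -60.15959093105262
```

Aligned (Y≈−83.5, tip −60). Pushing the third block.

>>> {"api": "play_rows", "payload": {"series": [[255,0.004,0.0005,0,0,0,0],[255,0.011,0,0,0,0,0],[255,0.011,0,0,0,0,0],[255,0.011,0,0,0,0,0],[255,0.011,0,0,0,0,0],[255,0.011,0,0,0,0,0],[255,0.011,0,0,0,0,0],[255,0.011,0,0,0,0,0],[255,0.011,0,0,0,0,0],[255,0.008,0,0,0,0,0],[255,0.004,0,0,0,0,0],[255,0,0,0,0,0,0]]}}

```text
clock: 12.38
tcp_pos: [608.6, -214.7, 25.1]
eef_rot: [2.326, 2.112, -0.0]
wrist_force: [0.1, 0.5, -2.7]
opening: 22.3
```

```bash
python3 chk.py
```

```text
at [ 608.6 -214.7   25.1] yaw 84.48 t 12.4 open 22.3 F [ 0.1  0.5 -2.7]
amber n 363 X [ 47.6 107.5] Y [-94.9 -83.  -71.6] Z [31.8 40.8 43.7] rect [620.  -75.1] [62.9 23.9] 85.0 body X [ 65.3 107.3]
amber n 356 X [ 48.7 108. ] Y [-39.  -27.4 -15.8] Z [33.1 40.9 43.9] rect [564.5 -68.7] [62.5 23.9] 84.6 body X [ 66.1 108.2]
amber n 366 X [ 46.7 106.2] Y [72.5 84.  95.4] Z [33.1 41.  43.9] rect [453.1 -58.7] [63.9 24. ] 84.8 body X [45.6 88.3]
```

>>> {"api": "play_rows", "payload": {"series": [[255,-0.035,0,0,0,0,0],[255,-0.035,0,0,0,0,0],[255,-0.035,0,0,0,0,0],[255,0,0,0,0,0,0],[255,0,0,-0.03,0,0,0],[255,0,0,-0.03,0,0,0],[255,0,0,-0.02,0,0,0],[255,0,0,0,0,0,0]]}}

```text
clock: 13.42
tcp_pos: [599.4, -319.4, 106.9]
eef_rot: [2.323, 2.109, 0.002]
wrist_force: [-0.1, 0.4, -1.8]
opening: 22.3
```

Run:
```python
from h import *
im=np.load('topi.npy');hsv=cv2.cvtColor(im,cv2.COLOR_RGB2HSV)
v,u=np.mgrid[:480,:640]
m=((u>460)&(u<560)&(v>255)&(v<395)&(hsv[...,1]>75)&(hsv[...,0]<25)).astype(np.uint8)
m=cv2.morphologyEx(m,cv2.MORPH_OPEN,np.ones((3,3)))
vv,uu=np.where(m);w=onplane('top',np.c_[uu,vv],3.)[:,:2].astype(np.float32)
rc=cv2.minAreaRect(w);print(rc)
th=np.radians(rc[2]);c=np.array(rc[0]);a=np.radians(18.1);e=np.array([np.cos(a),np.sin(a)])
for t in(-65,65):
  q=np.array([454.8,-353.8])+t*e-c;print(t,q@[np.cos(th),np.sin(th)],q@[-np.sin(th),np.cos(th)])
mx=np.radians(rc[2]);g=c-42*np.array([np.cos(mx),np.sin(mx)])
goto(r.state(),(598.5,-319,105,rc[2]),(*g,105,rc[2]),(*g,7.5,rc[2]))
```

```text
((463.798828125, -363.4732666015625), (200.9155731201172, 102.29873657226562), 3.1218008995056152)
-65 -71.2502554129456 -6.650370504608656
65 54.33289531354253 26.948323720140092
at [ 599.4 -319.4  106.9] yaw 84.48 t 13.4 open 22.3 F [-0.1  0.4 -1.8]
  shift [ 0.3 -0.9  1.9] mm, then turn 81.4
  shift [-178.9   37.1   -0. ] mm, then turn -0.0
  shift [ 0.   0.  97.5] mm, then turn -0.0
```

>>> {"api": "play_rows", "payload": {"series": [[255,0,0,0,0,0,10.2],[255,0,0,0,0,0,10.2],[255,0,0,0,0,0,10.2],[255,0,0,0,0,0,10.2],[255,0,0,0,0,0,10.2],[255,0,0,0,0,0,10.2],[255,0,0,0,0,0,10.2],[255,0,0,0,0,0,10.2],[255,-0.0358,0.0074,0,0,0,0],[255,-0.0358,0.0074,0,0,0,0],[255,-0.0358,0.0074,0,0,0,0],[255,-0.0358,0.0074,0,0,0,0],[255,-0.0358,0.0074,0,0,0,0],[255,0,0,0.025,0,0,0],[255,0,0,0.025,0,0,0],[255,0,0,0.025,0,0,0],[255,0,0,0.015,0,0,0],[255,0,0,0,0,0,0],[255,0,0,0,0,0,0]]}}

```text
clock: 15.8
tcp_pos: [421.9, -365.6, 15.6]
eef_rot: [3.14, 0.079, 0.001]
wrist_force: [-0.3, 0.5, -2.5]
opening: 22.2
```

```bash
cat > d.py <<'E'
from h import *
goto(r.state(),(421.9,-365.8,8,3.1))
for n in ('wrist','top'):
    st,im,P,hsv=drift(n);Z=P[...,2]
    q=P[...,:2]-[463.8,-363.5];t=np.radians(3.1);X=q@[np.cos(t),np.sin(t)];Y=q@[-np.sin(t),np.cos(t)]
    m=(abs(X)<98)&(abs(Y)<49)&(Z>9)&(Z<36)
    if n=='wrist': m&=(X>-22)
    rc=cv2.minAreaRect(np.c_[X[m],Y[m]].astype(np.float32));print(n,m.sum(),'mat frame',np.round(rc[0],1),np.round(rc[1],1),round(rc[2],1),'z',np.percentile(Z[m],[10,50,90]).round(1))
    for lo in range(-20,70,15):
        k=m&(X>lo)&(X<lo+15)
        if k.sum()>5: print('  ',lo,Y[k].min().round(1),Y[k].max().round(1),np.percentile(Z[k],95).round(1))
E
python3 d.py
```

```text
at [ 421.9 -365.6   15.6] yaw 2.87 t 15.8 open 22.2 F [-0.3  0.5 -2.5]
  shift [-0.   0.2  7.6] mm, then turn -0.2
wrist 13610 mat frame [18.9 -1. ] [23.9 81.8] 90.0 z [26.5 29.5 34.1]
   -20 -12.9 11.0 35.7
   -5 -7.5 6.3 30.9
   10 -7.5 6.4 30.9
   25 -7.0 6.6 30.9
   40 -7.0 6.9 30.9
   55 -6.9 6.8 30.9
top 467 mat frame [-0.1 -8.9] [ 45.4 129.4] 83.8 z [23.8 29.2 34.4]
   -20 -12.4 11.9 35.4
   -5 -25.4 6.8 31.0
   10 -6.4 6.4 31.3
   25 -6.1 7.0 30.7
   40 -36.3 7.5 31.6
   55 -7.5 7.2 32.1
```

>>> {"api": "play_rows", "payload": {"series": [[255,0,0,0.005,0,0,0],[255,0,0,0.0032,0,0,0],[255,0,0,0,0,0,0],[0,0,0,0,0,0,0],[0,0,0,0,0,0,0],[0,0,0,0,0,0,0],[0,0,0,0,0,0,0],[0,0,0,0,0,0,0],[0,0,0,-0.03,0,0,0],[0,0,0,-0.03,0,0,0],[0,0,0,-0.04,0,0,0],[0,0,0,-0.04,0,0,0],[0,0,0,0,0,0,0]]}}

```text
clock: 17.52
tcp_pos: [423.0, -366.7, 150.2]
eef_rot: [3.135, 0.078, 0.009]
wrist_force: [0.2, -0.7, -0.5]
opening: 85.1
```

```bash
python3 d.py; python3 chk.py
python3 - <<'E'
from h import *
s=r.state()
# block C (nose exit): body mid X=44+22=66 ; A,B nose at entry
c=mw(66,84);goto(s,(*s['tcp_pos'][:2],150,84.5),(*c,120,84.5),(*c,28,84.5))
E
```

```text
at [ 423.  -366.7  150.2] yaw 2.86 t 17.5 open 85.1 F [ 0.2 -0.7 -0.5]
  shift [ -1.1  -1.  142.2] mm, then turn -0.2
wrist 3379 mat frame [21.2 -0.4] [86.5 23.6] 0.6 z [17.9 21.1 25.9]
   -20 -12.6 11.0 27.8
   -5 -6.9 6.6 22.6
   10 -7.0 7.0 22.6
   25 -7.0 6.9 22.7
   40 -6.4 7.3 22.6
   55 -6.4 7.1 22.6
top 663 mat frame [ 0.4 -0.4] [ 25.5 129. ] 89.5 z [15.9 22.3 27.5]
   -20 -12.8 12.4 27.8
   -5 -5.9 7.2 23.2
   10 -5.6 7.4 23.5
   25 -6.9 8.0 23.3
   40 -5.3 8.4 23.1
   55 -4.9 7.7 22.5
at [ 421.2 -365.1  146.7] yaw 2.86 t 17.6 open 85.6 F [ 0.   0.2 -0.8]
amber n 363 X [ 47.  107.5] Y [-95.  -83.2 -71.7] Z [31.7 40.7 43.7] rect [620.  -75.7] [63.9 24.4] 84.9 body X [ 65.  107.3]
amber n 358 X [ 48.5 108. ] Y [-39.  -27.4 -15.8] Z [32.6 40.8 43.6] rect [564.5 -68.7] [62.5 23.9] 84.8 body X [ 66.3 108.2]
amber n 371 X [ 45.7 106.1] Y [72.5 84.  95.4] Z [33.  40.7 44.1] rect [453.3 -58.8] [64.1 23.8] 84.4 body X [45.7 88.4]
at [ 420.8 -364.7  145.9] yaw 2.86 t 17.7 open 85.5 F [-0.3  0.  -1.5]
  shift [ 0.   0.  -4.1] mm, then turn -81.6
  shift [296.8   3.1  30. ] mm, then turn -0.0
  shift [ 0.  0. 92.] mm, then turn -0.0
```

Drift released flat at the mat's centre. Now for the block in bore 84 (nose at exit).

>>> {"api": "play_rows", "payload": {"series": [[125,0,0,0,0,0,-10.2],[125,0,0,0,0,0,-10.2],[125,0,0,0,0,0,-10.2],[125,0,0,0,0,0,-10.2],[125,0,0,0,0,0,-10.2],[125,0,0,0,0,0,-10.2],[125,0,0,0,0,0,-10.2],[125,0,0,0,0,0,-10.2],[125,0.05,0.0005,0.008,0,0,0],[125,0.05,0.0005,0.008,0,0,0],[125,0.05,0.0005,0.008,0,0,0],[125,0.05,0.0005,0.008,0,0,0],[125,0.05,0.0005,0.008,0,0,0],[125,0.048,0.0005,0.008,0,0,0],[125,0,0,0,0,0,0],[125,0,0,0,0,0,0]]}}

```text
clock: 19.68
tcp_pos: [452.7, -69.1, 98.0]
eef_rot: [-2.325, -2.111, 0.002]
wrist_force: [-0.0, -0.7, 0.6]
opening: 43.6
```

```bash
cat > near.py <<'E'
from h import *
import sys
Yb,nose=float(sys.argv[1]),int(sys.argv[2])
st,im,P,hsv=drift('wrist');X,Y=mf(P);Z=P[...,2]
m=(X>20)&(X<140)&(abs(Y-Yb)<20)&(hsv[...,0]>8)&(hsv[...,0]<25)&(hsv[...,1]>90)&(Z>25)
b=m&(Z>38.5)&(Z<46)
rc=cv2.minAreaRect(P[b][:,:2].astype(np.float32));print('body',b.sum(),np.round(rc[0],1),np.round(rc[1],1),round(rc[2],1),'z',np.median(Z[b]).round(1),'allX',np.percentile(X[m],[1,99]).round(1),'bodyX',np.percentile(X[b],[1,99]).round(1),'Y',np.percentile(Y[b],[1,99]).round(1))
goto(st,(*rc[0],28,84.5))
E
python3 near.py 84 1
```

```text
body 4186 [450.6 -69.1] [44.5 23.5] 85.2 z 42.1 allX [ 45.3 107.9] bodyX [45.1 88.2] Y [74.1 97.2]
at [452.7 -69.1  98. ] yaw 84.5 t 19.7 open 43.6 F [-0.  -0.7  0.6]
  shift [-0.2 -2.1 70. ] mm, then turn -0.0
```

>>> {"api": "play_rows", "payload": {"series": [[125,0,-0.0005,0.025,0,0,0],[125,0,0,0.025,0,0,0],[125,0,0,0.021,0,0,0],[125,0,0,0,0,0,0],[255,0,0,0,0,0,0],[255,0,0,0,0,0,0],[255,0,0,0,0,0,0],[255,0,0,0,0,0,0],[255,0,0,0,0,0,0],[255,0,0,-0.02,0,0,0],[255,0,0,-0.025,0,0,0],[255,0,0,-0.025,0,0,0],[255,0,0,0,0,0,0]], "grip_force": 60}}

```text
clock: 21.35
tcp_pos: [453.9, -69.0, 99.3]
eef_rot: [2.324, 2.109, 0.004]
wrist_force: [0.6, -0.4, -0.4]
opening: 22.4
```

```bash
cat >> h.py <<'E'
TO=np.array([526.0,237.6]);TA=np.radians(7.5)
def tw(x,y): return TO+x*np.array([np.cos(TA),np.sin(TA)])+y*np.array([-np.sin(TA),np.cos(TA)])
E
python3 - <<'E'
from h import *
# tray check: pocket centres from top image by depth
d=np.load('topd.npy');P=cloud('top',d);Z=P[...,2];q=P[...,:2]-TO
x=q@[np.cos(TA),np.sin(TA)];y=q@[-np.sin(TA),np.cos(TA)]
f=(Z<10)&(abs(x)<46)&(abs(y)<112)
for p in(-81,-27,27,81):
    k=f&(abs(y-p)<22);print(p,k.sum(),np.percentile(x[k],[3,97]).round(1),np.percentile(y[k],[3,97]).round(1))
st=r.state();goto(st)
st,im,P,hsv=drift('wrist');save(im,'w3.png');Z=P[...,2]
E
```

```text
-81 627 [-36.4  37.3] [-94.4 -65.1]
-27 624 [-36.3  37.2] [-39.8 -11. ]
27 626 [-36.8  37.1] [14.5 43.3]
81 612 [-36.7  36.4] [69.3 97.4]
at [453.9 -69.   99.3] yaw 84.47 t 21.4 open 22.4 F [ 0.6 -0.4 -0.4]
```

View pics/w3.png

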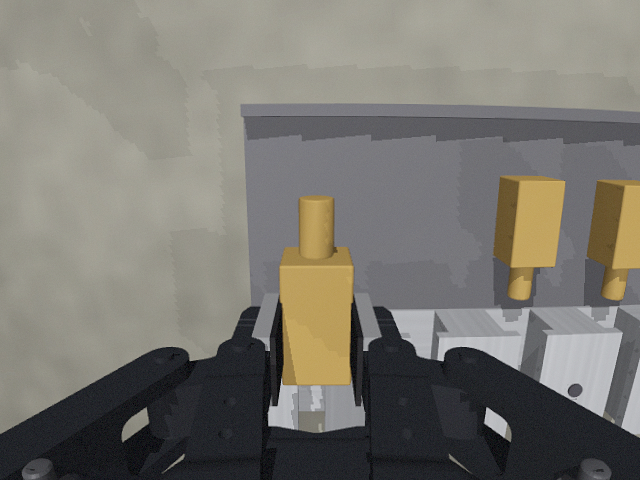

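The wrist view shows the block held level, nose ahead at (316,225), with the other two lying on the shelf. I carry it to pocket y=81.

>>> {"api": "play_rows", "payload": {"series": [[255,0.0487,0.0018,0,0,0,0],[255,0.0487,0.0018,0,0,0,0],[255,0.0487,0.0018,0,0,0,0],[255,0.0487,0.0018,0,0,0,0],[255,0.0487,0.0018,0,0,0,0],[255,0.0487,0.0018,0,0,0,0],[255,0.0487,0.0018,0,0,0,0],[255,0.0487,0.0018,0,0,0,0],[255,0,0,0,0,0,9.6],[255,0,0,0,0,0,9.6],[255,0,0,0,0,0,9.6],[255,0,0,0,0,0,9.6],[255,0,0,0,0,0,9.6],[255,0,0,0,0,0,9.6],[255,0,0,0,0,0,9.6],[255,0,0,0,0,0,9.6],[255,0,0,0,0,0,0],[255,0,0,0,0,0,0]]}}

```text
clock: 23.65
tcp_pos: [504.2, 317.2, 96.8]
eef_rot: [3.133, 0.214, -0.002]
wrist_force: [-0.2, -0.2, -1.4]
opening: 22.5
```

```bash
cat > held.py <<'E'
from h import *
import sys
py=float(sys.argv[1]);sg=float(sys.argv[2]) # sg=+1 nose along tool x
st,im,P,hsv=drift('wrist');Z=P[...,2];T=np.array(st['tcp_pos']);a=np.radians(yaw(st))
q=P[...,:2]-T[:2];x=q@[np.cos(a),np.sin(a)];y=q@[np.sin(a),-np.cos(a)];h=Z-T[2]
m=(abs(x)<75)&(abs(y)<22)&(h>-25)&(h<40)&(hsv[...,0]>8)&(hsv[...,0]<25)&(hsv[...,1]>90)
b=m&(h>9)
print('held: x',np.percentile(x[m],[1,99]).round(1),'body x',np.percentile(x[b],[1,99]).round(1),'y',np.percentile(y[b],[1,50,99]).round(1))
for lo in range(-40,40,10):
    k=b&(x>lo)&(x<=lo+10)
    if k.sum()>20: print('   top h at x',lo,np.median(h[k]).round(1))
goto(st,(*tw(-10,py),T[2],7.5 if sg>0 else 187.5))
st,im,P,hsv=drift('top');q=P[...,:2]-TO;Z=P[...,2]
x=q@[np.cos(TA),np.sin(TA)];y=q@[-np.sin(TA),np.cos(TA)]
am=(hsv[...,0]>8)&(hsv[...,0]<25)&(hsv[...,1]>90)&(abs(x)<60)&(abs(y)<125)
n,l,s,c=cv2.connectedComponentsWithStats(am.astype(np.uint8))
for i in range(1,n):
    if s[i,4]>40:
        k=l==i;bb=k&(Z>np.nanpercentile(Z[k],70)-4)
        print('tray amber',s[i,4],'x',np.percentile(x[k],[1,99]).round(1),'y',np.percentile(y[k],[1,50,99]).round(1),'z',np.percentile(Z[k],[10,50,90]).round(1),'topx',np.percentile(x[bb],[2,98]).round(1))
E
python3 held.py 81.4 1
```

```text
held: x [-19.7  42.7] body x [-19.9  23. ] y [-10.2   1.1  12.5]
   top h at x -30 12.8
   top h at x -20 13.3
   top h at x -10 13.4
   top h at x 0 13.4
   top h at x 10 13.3
   top h at x 20 13.0
at [504.2 317.2  96.8] yaw 7.8 t 23.6 open 22.5 F [-0.2 -0.2 -1.4]
  shift [ 1.2  0.4 -0. ] mm, then turn 0.3
tray amber 109 x [-1.5 31.6] y [40.7 76.7 85.3] z [100.7 103.6 146.7] topx [-1.7 26.2]
tray amber 83 x [-30.  -21.7] y [57.2 70.1 90.2] z [101.6 110.3 166.9] topx [-29.9 -21.9]
```

>>> {"api": "play_rows", "payload": {"series": [[255,0,0.0004,0.025,0,0,0.3],[255,0,0,0.025,0,0,0],[255,0,0,0.02,0,0,0],[255,0,0,0.0095,0,0,0],[255,0,0,0,0,0,0],[255,0,0,0,0,0,0],[125,0,0,0,0,0,0],[125,0,0,0,0,0,0],[125,0,0,0,0,0,0],[125,0,0,0,0,0,0],[125,0,0,-0.02,0,0,0],[125,0,0,-0.03,0,0,0],[125,0,0,-0.035,0,0,0],[125,0,0,0,0,0,0]]}}

```text
clock: 25.5
tcp_pos: [506.4, 318.1, 106.2]
eef_rot: [-3.132, -0.201, -0.009]
wrist_force: [0.2, -0.3, -0.6]
opening: 43.0
```

```bash
python3 held.py 81.4 1 | tail -4
python3 - <<'E'
from h import *
st,im,P,hsv=drift('wrist');save(im,'w4.png')
q=P[...,:2]-TO;Z=P[...,2]
x=q@[np.cos(TA),np.sin(TA)];y=q@[-np.sin(TA),np.cos(TA)]
m=(abs(x)<46)&(abs(y-81)<24)&(hsv[...,0]>8)&(hsv[...,0]<25)&(hsv[...,1]>90)
b=m&(Z>25);print(np.percentile(x[m],[1,99]).round(1),np.percentile(x[b],[1,99]).round(1),np.percentile(y[b],[1,50,99]).round(1),np.median(Z[b]))
s=st;c=mw(87,-28)
goto(s,(*s['tcp_pos'][:2],s['tcp_pos'][2],84.5),(*c,100,84.5))
E
```

```text
top h at x 0 29.3
at [506.4 318.1 106.2] yaw 7.36 t 25.5 open 43.0 F [ 0.2 -0.3 -0.6]
  shift [-1.1  1.  -0. ] mm, then turn -0.1
tray amber 232 x [-29.   32.4] y [14.2 70.4 90.6] z [ 17.5  26.8 163.1] topx [-28.8  11.1]
[-29.9  32.2] [-30.   12.5] [ 58.4  80.8 102.3] 29.20778286015924
at [504.4 316.9 103.1] yaw 7.36 t 25.6 open 43.0 F [ 0.2 -0.7  0.2]
  shift [ 0.  0. -0.] mm, then turn -77.1
  shift [-368.7   97.2    3.1] mm, then turn -0.0
```

View pics/w4.png

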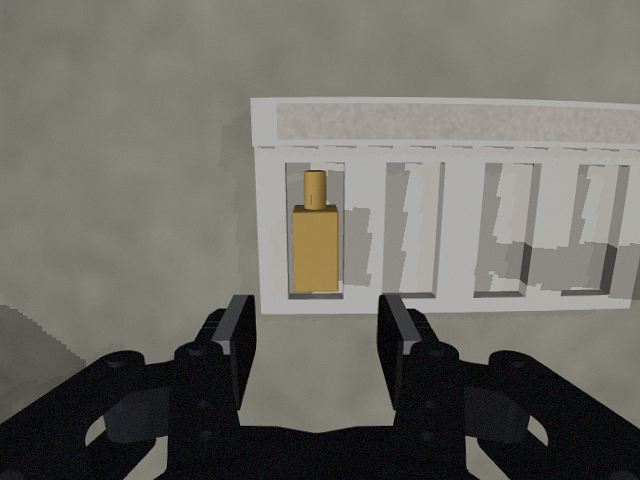

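The block lies flat in the pocket (top z 29, nose to the strip at (315,185)). Next is the block in bore −28.

>>> {"api": "play_rows", "payload": {"series": [[125,0,0,0,0,0,-9.64],[125,0,0,0,0,0,-9.64],[125,0,0,0,0,0,-9.64],[125,0,0,0,0,0,-9.64],[125,0,0,0,0,0,-9.64],[125,0,0,0,0,0,-9.64],[125,0,0,0,0,0,-9.64],[125,0,0,0,0,0,-9.64],[125,-0.0461,0.01215,0.0004,0,0,0],[125,-0.0461,0.01215,0.0004,0,0,0],[125,-0.0461,0.01215,0.0004,0,0,0],[125,-0.0461,0.01215,0.0004,0,0,0],[125,-0.0461,0.01215,0.0004,0,0,0],[125,-0.0461,0.01215,0.0004,0,0,0],[125,-0.0461,0.01215,0.0004,0,0,0],[125,-0.0461,0.01215,0.0004,0,0,0],[125,0,0,0,0,0,0],[125,0,0,0,0,0,0]]}}

```text
clock: 27.9
tcp_pos: [565.1, -59.0, 99.0]
eef_rot: [-2.325, -2.11, 0.002]
wrist_force: [-0.4, 0.3, -0.0]
opening: 43.8
```

```bash
python3 near.py -28 1; python3 d.py | grep top
```

```text
body 4211 [564.2 -59.4] [44.4 23.9] 85.3 z 42.1 allX [ 46.6 108.8] bodyX [ 65.4 108.6] Y [-38.3 -14.8]
at [565.1 -59.   99. ] yaw 84.45 t 27.9 open 43.8 F [-0.4  0.3 -0. ]
  shift [-0.5 -0.8 71. ] mm, then turn -0.1Traceback (most recent call last):
  File "d.py", line 8, in <module>
    rc=cv2.minAreaRect(np.c_[X[m],Y[m]].astype(np.float32));print(n,m.sum(),'mat frame',np.round(rc[0],1),np.round(rc[1],1),round(rc[2],1),'z',np.percentile(Z[m],[10,50,90]).round(1))
                                                                                                                                               ~~~~~~~~~~~~~^^^^^^^^^^^^^^^^^
    return _quantile_unchecked(
        a, q, axis, out, overwrite_input, method, keepdims, weights)
    return _ureduce(a,
                    func=_quantile_ureduce_func,
    ...<5 lines>...
                    overwrite_input=overwrite_input,
                    method=method)
    r = func(a, **kwargs)
    result = _quantile(arr,
                       quantiles=q,
    ...<2 lines>...
                       out=out,
                       weights=wgt)
    slices_having_nans = np.isnan(arr[-1, ...])
                                  ~~~^^^^^^^^^
IndexError: index -1 is out of bounds for axis 0 with size 0
```

>>> {"api": "play_rows", "payload": {"series": [[125,0,0,0.025,0,0,0],[125,0,0,0.025,0,0,0],[125,0,0,0.0215,0,0,0],[125,0,0,0,0,0,0],[255,0,0,0,0,0,0],[255,0,0,0,0,0,0],[255,0,0,0,0,0,0],[255,0,0,0,0,0,0],[255,0,0,0,0,0,0],[255,0,0,-0.02,0,0,0],[255,0,0,-0.025,0,0,0],[255,0,0,-0.025,0,0,0],[255,0,0,0,0,0,0]]}}

```text
clock: 29.62
tcp_pos: [567.2, -59.7, 100.3]
eef_rot: [2.323, 2.11, 0.004]
wrist_force: [-0.4, 0.1, -1.3]
opening: 22.3
```

>>> {"api": "play_rows", "payload": {"series": [[255,0.0451,-0.0119,0,0,0,0],[255,0.0451,-0.0119,0,0,0,0],[255,0.0451,-0.0119,0,0,0,0],[255,0.0451,-0.0119,0,0,0,0],[255,0.0451,-0.0119,0,0,0,0],[255,0.0451,-0.0119,0,0,0,0],[255,0.0451,-0.0119,0,0,0,0],[255,0,0,0,0,0,-10.3],[255,0,0,0,0,0,-10.3],[255,0,0,0,0,0,-10.3],[255,0,0,0,0,0,-10.3],[255,0,0,0,0,0,-10.3],[255,0,0,0,0,0,-10.3],[255,0,0,0,0,0,-10.3],[255,0,0,0,0,0,-10.3],[255,0,0,0,0,0,-10.3],[255,0,0,0,0,0,-10.3],[255,0,0,0,0,0,0],[255,0,0,0,0,0,0]]}}

```text
clock: 32.0
tcp_pos: [513.1, 262.6, 97.8]
eef_rot: [0.201, -3.134, 0.001]
wrist_force: [-0.9, -0.2, -0.1]
opening: 22.2
```

```bash
python3 held.py 27.4 -1
python3 - <<'E'
from h import *
st,im,P,hsv=drift('wrist');save(im,'w5.png')
E
```

```text
held: x [-38.9  23.1] body x [-20.1  22.9] y [-12.5  -1.2  10.2]
   top h at x -30 12.0
   top h at x -20 12.3
   top h at x -10 12.3
   top h at x 0 12.4
   top h at x 10 12.4
   top h at x 20 12.1
at [513.1 262.6  97.8] yaw -172.66 t 32.0 open 22.2 F [-0.9 -0.2 -0.1]
  shift [ 0.5  0.9 -0. ] mm, then turn -0.2
tray amber 83 x [-1.2 31.2] y [-15.3  22.2  29.1] z [ 99.6 102.9 168.2] topx [-0.7 31. ]
tray amber 92 x [-31.9 -20.5] y [-5.5 15.2 36.2] z [102.7 109.6 183.2] topx [-31.3 -20.5]
```

View pics/w5.png

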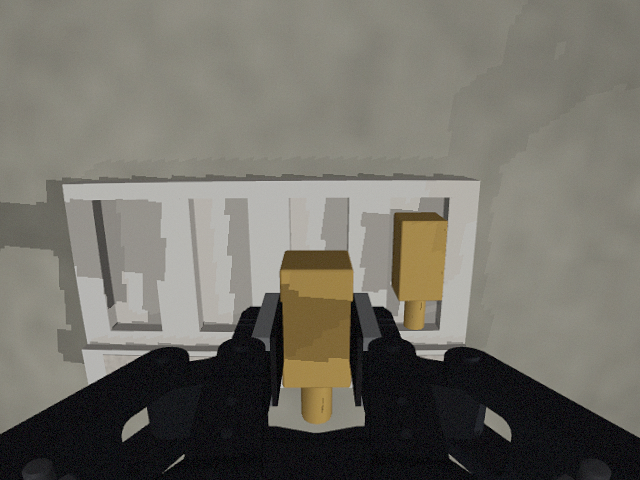

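Nose to the strip and clear of its neighbour. Lowering.

>>> {"api": "play_rows", "payload": {"series": [[255,-0.001,0.0005,0.025,0,0,0],[255,0,0,0.025,0,0,0],[255,0,0,0.02,0,0,0],[255,0,0,0.0098,0,0,0],[255,0,0,0,0,0,0],[255,0,0,0,0,0,0],[125,0,0,0,0,0,0],[125,0,0,0,0,0,0],[125,0,0,0,0,0,0],[125,0,0,0,0,0,0],[125,0,0,-0.02,0,0,0],[125,0,0,-0.03,0,0,0],[125,0,0,-0.03,0,0,0],[125,0,0,0,0,0,0]]}}

```text
clock: 33.9
tcp_pos: [515.8, 264.2, 101.1]
eef_rot: [-0.205, 3.13, 0.003]
wrist_force: [-0.9, -0.5, 0.2]
opening: 43.6
```

```bash
cat > trayw.py <<'E'
from h import *
st,im,P,hsv=drift('wrist')
q=P[...,:2]-TO;Z=P[...,2]
x=q@[np.cos(TA),np.sin(TA)];y=q@[-np.sin(TA),np.cos(TA)]
for p in(-81,-27,27,81):
    m=(abs(x)<46)&(abs(y-p)<18)&(hsv[...,0]>8)&(hsv[...,0]<25)&(hsv[...,1]>90);b=m&(Z>25)
    if b.sum()>50: print(p,'x',np.percentile(x[m],[1,99]).round(1),'body',np.percentile(x[b],[1,99]).round(1),np.percentile(y[b],[1,50,99]).round(1),np.percentile(Z[b],[10,50,90]).round(1))
E
python3 trayw.py;python3 - <<'E'
from h import *
s=r.state();c=mw(86.5,-83.5)
goto(s,(*s['tcp_pos'][:2],s['tcp_pos'][2],84.5),(*c,99,84.5))
E
```

```text
-27 x [-20.9   3.5] body [-20.9   3.5] [-32.8 -22.1 -10.3] [156.3 169.8 184.5]
27 x [-30.4  31.8] body [-30.2  12.9] [12.1 26.1 40.6] [28.2 29.1 30.2]
81 x [-31.4  22.4] body [-31.2  11.8] [68.4 79.5 92.1] [28.2 29.1 30.2]
at [514.7 263.7  99.5] yaw -172.52 t 34.0 open 43.4 F [ 0.5 -0.2  0.1]
  shift [-0.  0. -0.] mm, then turn 103.0
  shift [-317.2  137.3    0.5] mm, then turn -0.0
```

>>> {"api": "play_rows", "payload": {"series": [[125,0,0,0,0,0,10.3],[125,0,0,0,0,0,10.3],[125,0,0,0,0,0,10.3],[125,0,0,0,0,0,10.3],[125,0,0,0,0,0,10.3],[125,0,0,0,0,0,10.3],[125,0,0,0,0,0,10.3],[125,0,0,0,0,0,10.3],[125,0,0,0,0,0,10.3],[125,0,0,0,0,0,10.3],[125,-0.0453,0.0196,0,0,0,0],[125,-0.0453,0.0196,0,0,0,0],[125,-0.0453,0.0196,0,0,0,0],[125,-0.0453,0.0196,0,0,0,0],[125,-0.0453,0.0196,0,0,0,0],[125,-0.0453,0.0196,0,0,0,0],[125,-0.0453,0.0196,0,0,0,0],[125,0,0,0,0,0,0],[125,0,0,0,0,0,0]]}}

```text
clock: 36.33
tcp_pos: [619.3, -65.0, 97.3]
eef_rot: [-2.324, -2.109, 0.003]
wrist_force: [-0.9, 0.2, 0.3]
opening: 43.5
```

```bash
python3 near.py -84 1
```

```text
body 4253 [619.7 -66. ] [44.4 23.9] 85.5 z 42.1 allX [ 45.4 107.6] bodyX [ 64.4 107.4] Y [-94.2 -70.7]
at [619.3 -65.   97.3] yaw 84.45 t 36.3 open 43.5 F [-0.9  0.2  0.3]
  shift [-1.   0.5 69.3] mm, then turn -0.1
```

>>> {"api": "play_rows", "payload": {"series": [[125,-0.001,0.001,0.025,0,0,0],[125,0,0,0.025,0,0,0],[125,0,0,0.0203,0,0,0],[125,0,0,0,0,0,0],[255,0,0,0,0,0,0],[255,0,0,0,0,0,0],[255,0,0,0,0,0,0],[255,0,0,0,0,0,0],[255,0,0,0,0,0,0],[255,0,0,-0.02,0,0,0],[255,0,0,-0.025,0,0,0],[255,0,0,-0.025,0,0,0],[255,0,0,0,0,0,0]]}}

```text
clock: 38.0
tcp_pos: [622.5, -66.8, 100.2]
eef_rot: [2.323, 2.109, 0.004]
wrist_force: [-0.5, 0.3, 0.1]
opening: 22.5
```

>>> {"api": "play_rows", "payload": {"series": [[255,0.044,-0.021,0,0,0,0],[255,0.044,-0.021,0,0,0,0],[255,0.044,-0.021,0,0,0,0],[255,0.044,-0.021,0,0,0,0],[255,0.044,-0.021,0,0,0,0],[255,0.044,-0.021,0,0,0,0],[255,0,0,0,0,0,-10.3],[255,0,0,0,0,0,-10.3],[255,0,0,0,0,0,-10.3],[255,0,0,0,0,0,-10.3],[255,0,0,0,0,0,-10.3],[255,0,0,0,0,0,-10.3],[255,0,0,0,0,0,-10.3],[255,0,0,0,0,0,-10.3],[255,0,0,0,0,0,-10.3],[255,0,0,0,0,0,-10.3],[255,0,0,0,0,0,0],[255,0,0,0,0,0,0]]}}

```text
clock: 40.25
tcp_pos: [520.9, 208.2, 97.7]
eef_rot: [0.201, -3.134, 0.001]
wrist_force: [-0.3, -0.1, -1.3]
opening: 22.0
```

```bash
python3 held.py -26.6 -1
```

```text
held: x [-38.5  23.5] body x [-19.8  23.3] y [-12.5  -1.2  10.2]
   top h at x -30 11.9
   top h at x -20 12.4
   top h at x -10 12.4
   top h at x 0 12.5
   top h at x 10 12.5
   top h at x 20 12.3
at [520.9 208.2  97.7] yaw -172.67 t 40.2 open 22.0 F [-0.3 -0.1 -1.3]
  shift [ 1.1  1.8 -0. ] mm, then turn -0.2
tray amber 46 x [ 4.6 35.8] y [-64.5 -33.  -13. ] z [100.8 103.3 234.6] topx [ 5.  31.6]
tray amber 60 x [-32.  -20.7] y [-61.4 -40.6 -27.3] z [103.7 109.4 230.5] topx [-31.6 -22.2]
```

>>> {"api": "play_rows", "payload": {"series": [[255,0,0.0015,0.025,0,0,0],[255,0,0,0.025,0,0,0],[255,0,0,0.02,0,0,0],[255,0,0,0.0098,0,0,0],[255,0,0,0,0,0,0],[255,0,0,0,0,0,0],[125,0,0,0,0,0,0],[125,0,0,0,0,0,0],[125,0,0,0,0,0,0],[125,0,0,0,0,0,0],[125,0,0,-0.02,0,0,0],[125,0,0,-0.03,0,0,0],[125,0,0,-0.04,0,0,0],[125,0,0,-0.05,0,0,0],[125,0,0,-0.04,0,0,0],[125,0.04,0,0,0,0,0],[125,0.05,0,0,0,0,0],[125,0.05,0,0,0,0,0],[125,0,0,0,0,0,0]]}}

```text
clock: 42.72
tcp_pos: [378.8, 190.8, 198.6]
eef_rot: [0.207, -3.133, 0.001]
wrist_force: [0.4, -0.6, 0.6]
opening: 43.4
```

```bash
python3 trayw.py
cat > fin.py <<'E'
from h import *
goto(r.state())
st,im,P,hsv=drift('top');save(im,'final.png');Z=P[...,2]
q=P[...,:2]-[463.8,-363.5];t=np.radians(3.1);X=q@[np.cos(t),np.sin(t)];Y=q@[-np.sin(t),np.cos(t)]
m=(abs(X)<160)&(abs(Y)<110)&(Z>9)&(Z<36)
n,l,s,c=cv2.connectedComponentsWithStats(m.astype(np.uint8))
for i in range(1,n):
    if s[i,4]>100:
        k=l==i;rc=cv2.minAreaRect(np.c_[X[k],Y[k]].astype(np.float32));print('drift in mat frame',s[i,4],np.round(rc[0],1),np.round(rc[1],1),round(rc[2],1))
E
python3 fin.py
```

```text
-27 x [-31.8  30.5] body [-31.4  11.7] [-39.3 -27.9 -16.5] [27.9 29.  29.8]
27 x [-30.7  31.9] body [-30.2  12.9] [14.2 22.6 35.1] [27.9 29.  29.9]
at [381.3 191.6 199.1] yaw -172.47 t 42.8 open 43.5 F [-0.4  1.1  0.2]
drift in mat frame 747 [0.5 1. ] [129.2  25.4] 1.2
```

View pics/final.png

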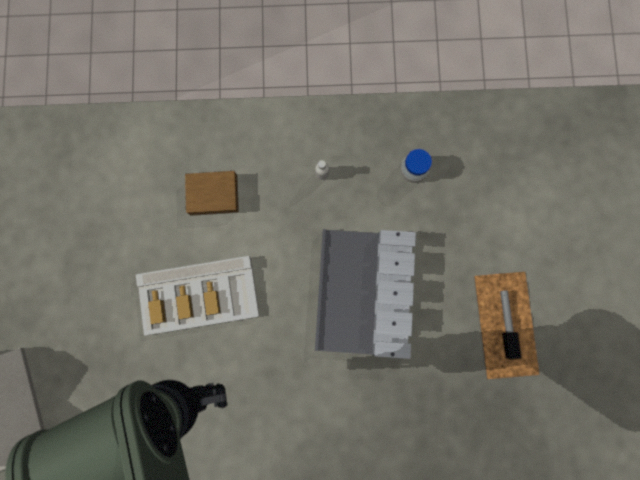

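The final top view shows three blocks in the tray pockets (u≈155, 183, 210) with noses to the strip. The mould is empty, the drift is on its mat at (509,325), and the bystanders have not moved. Handing in.

```bash
python3 -c "
from h import *
print(r.hand_in())"
```

```text
the job is handed in; nothing more can be done
None
```

The job is done and handed in at about 43 s. Three blocks were present; the bore at y = 28 mm was empty.

- **Pushing:** I pushed each block through from the entry side with the drift until it lay on the shelf, about 45–108 mm from the mould's origin. The fingers never touched a block inside the mould.
- **Drift:** I laid the drift back on its mat before picking up any block, because one gripper cannot hold both. The last check has it flat within 1 mm of the mat's centre, still where I put it.
- **Tray:** The blocks lie flat in the pockets at y = 81, 27 and −27 mm, block tops 29 mm above the bench, every nose pointing to the label strip.
- **Bystanders:** The dropper bottle, jar and slide box look unmoved in the final picture; I did not re-measure their positions.

Two small disagreements appeared. The wrist camera read about 1.5 mm to one side of the top camera, which was within tolerance. The finger opening rose briefly by 1 mm during the first push, but the drift did not visibly shift. One check script failed when the wrist camera could not see the mat; the drift was checked from the top camera at the end instead.

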